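# Tip the large pebble from the sorting tray into the round bonsai pot

## Robot

A 7-joint arm with a two-finger parallel gripper is mounted at the origin on the work surface. World frame = base frame: x ahead of the robot, y to its left, z up, the work surface at z = 0. Lengths are in mm, angles in rad, forces in N, time in s.
With the tool pointing down it reaches from about 400 to 900 mm from the base axis. Payload 5.6 kg.
Tool frame: the origin (TCP) lies at the very end of the fingers, on their centre line; the grasp point (between the pads) lies 19 mm behind it (bot.pinch_z is the distance from the TCP to the grasp point, in mm); z points along the fingers, y is the line along which they close (so a half turn about z gives the same grasp; the last joint's range is limited). The gripper opens to 92 mm and grips with 3 to 60 N. Pads are 20 mm wide; open, the fingers measure 128 mm over their backs; the gripper's body (75 mm by 189 mm) begins 69 mm behind the grasp point.
Start: joints at [-1.201, 0.468, -0.012, 1.603, 0.006, 1.071, -0.056], TCP at [260.805, 595.391, 214.592] pointing down, gripper open.
Joint ranges: [-2.53, 2.53], [-0.31, 2.02], [-1.57, 1.55], [0.28, 2.44], [-1.29, 4.43], [0.15, 1.84], [-2.92, 2.92]. Speed limits (rad/s): [2.57, 2.57, 3.14, 3.14, 3.14, 3.14, 3.14].

## Interface

Orientations are given as a rotation vector (axis times angle).
In Python, from cell import bot gives the robot as it stands.
- The arm moves only by the tool servo_tool, never from a script. Its argument "motion" is a list of rows, each a list of 7 numbers: the turn, a rotation vector about the tool's x, y, z in rad, then the shift along the tool's x, y, z in m, then the opening, from 0 (shut) to 1 (fully open). A call has 1 to 8 rows; each row is the pose to reach, as a shift and turn from the pose commanded when the call began, along the tool's axes at that moment; what a row does not reach only later rows make up. A row lasts 1/10 s, in which the tool goes at most 50 mm and 8.59 degrees, less where a joint would pass 70% of its speed; a pose out of reach is approached as far as the arm can. A call with a gripper value outside its range is refused whole. The fingers move at their own pace and stop on an object; the grip force is fixed at half the most. Time passes only in rows, so rows that repeat a pose let the fingers close. It gives the time, the measured TCP pose, the force, the opening and the grip force at its end, in the units of the state.
- bot.observe(): the state, without advancing time (a new reading comes with each control period).
- bot.capture(name): name is "side" or "top"; returns (picture, depth): 420x560x3 uint8, red, green, blue; 420x560 float32, mm along the optical axis (not along the pixel's ray), 0 where there is no reading.
- bot.get_calibration(name): a dict with "K" (3x3 intrinsics, pixels), "rvec" (rotation vector, rad) and "tvec" (3), from world to camera coordinates, as OpenCV has them. Camera axes: x right, y down, z forward; pixel columns grow to the right and rows downward; lengths in mm; the calibration is good to about 2 mm. A picture is of the moment at which its call begins. get_calibration takes no time and is no camera call.
- bot.hand_in(): hands the job in; it is judged then, once.
Trained networks look in the newest picture that a camera, given by its name, has taken for a name from the list of things; names that differ only in an ending like _2 or _b are one class to them, and where a whole thing is asked for, a point or a joint stands for the part that bears it (a point fixed in the world has none). Each returns a list of dicts, best first, with "conf" (0 to 1); they miss things now and then, are a little off and sometimes report something else, mostly with a low value. They report only what shows in the picture. A call takes as long as a camera call. They do not tell look-alikes from the thing itself.
- bot.cut_out(thing, camera): "region" (420x560 bool, what is visible of it) and "rect" ([left, top, width, height] in pixels, round what is visible of it).
- bot.spot_point(thing, camera): "point" ([column, row] in pixels: a listed point, or the origin of a listed thing).
The state is a dict: "t": time; "joint_pos": joint angles; "qd": joint speeds; "effort": joint torques, N m; "position": TCP position; "tool_rot": TCP orientation; "contact_force": force on the tool from outside, world axes, zero at the start; "moment": the same for the moment, N m; "gripper_width": opening from 0.0 (shut) to 1.0 (fully open); "gripper_force": force on a finger pad.
Only numpy, scipy, OpenCV 4.12 (cv2) and the standard library are available. Lean on these libraries where they do the work, as an engineer would, in place of code of your own. Each camera call takes 0.05 s, during which the arm holds its last target. There are 200 camera calls.

## Task

Lift the divided wooden tray by its centre post, hold it over the round terracotta pot and tip it down on the corner of the bay with the large pebble, so that this pebble rolls out through that corner's gap into the pot while the small pebble stays in the tray. Then set the tray back down flat on the table and let go. Do not touch the pebbles with the gripper.

Things in the scene. Friction and masses are not known exactly. Their poses are not given: they have to be found in the camera images.
- tray: loose wooden tray, 136 mm square, 0.28 kg, 2 x 2 bays; floor 4, rim and dividers 28 mm high, 4 mm thick. At each outer corner the rim is cut away 28 mm along both sides, leaving a 2.5 mm sill over the floor: that bay's way out. Grip: central square post, 20 mm wide, sides parallel to the tray's, top 84 mm over the table. Origin: centre of the underside, on the table; x, y along the sides, z up
- pebble_large: loose round grey pebble, a 28 mm ball of 30 g that rolls easily, in one of the two bays in the tray's -x half (bay centres x = -36, y = +36 or -36 mm of the tray). It rolls over the corner sill once the tray leans 25 to 35 degrees towards its corner; at about 40 only that corner's bay empties. Origin: its centre; axes mean nothing
- pebble_small: loose round pebble of the same stone, a 20 mm ball of 12 g, in the other bay of the tray's -x half (the half nearer the robot). Origin: its centre; axes mean nothing
- round_pot: round, empty terracotta bowl, mouth 160 mm across, 70 mm high, wall 6 mm, 0.9 kg, loose on the table to the left or right of the tray; the square terracotta pot (130 mm wide, 60 mm high) on the other side is not wanted. Origin: centre of its underside, z up
There are look-alikes about, which are no part of the job. Leave any turquoise or yellow look-alike of the round_pot alone.

How it is judged (in metres and radians):
On the way:
1. the tray is held up near the round pot and tipped by more than 15 degrees (angle between tray's own z axis and vertical above 0.26 rad and height (world z) of tray above 0.05 m and horizontal distance between tray and round_pot below 0.25 m), for 0.1 s.
At the end, for the whole second after the job is handed in: the large pebble lies inside the round pot, which stands upright (within 10 degrees); the small pebble lies in the tray; the tray stands flat on the table (within 5 degrees and 8 mm), at rest and released (horizontal distance between pebble_large and round_pot below 0.075 m and z of pebble_large in the frame of round_pot between 0 and 0.06 m and angle between round_pot's own z axis and vertical below 0.17 rad and x of pebble_small in the frame of tray between -0.068 and 0.068 m and y of pebble_small in the frame of tray between -0.068 and 0.068 m and z of pebble_small in the frame of tray between 0.005 and 0.028 m and angle between tray's own z axis and vertical below 0.09 rad and height (world z) of tray between -0.008 and 0.008 m and linear speed of tray below 0.03 m/s); the robot touches nothing.
It fails at once if the gripper touches a pebble (contact force between the fingers and pebble_large above 0.3 N or contact force between the fingers and pebble_small above 0.3 N).
It also fails if it takes over 66 s, if anything falls off the work surface, if the arm or the gripper's body presses on something with over 40 N, if the wrist force passes 120 N, or if a joint passes its speed limit or range.

## Working session

There is one attempt and no reset: what is moved stays moved. The work goes in short steps, Python scripts to look and compute and a tool call to move; the robot and the scene stay as the last step left them, time stands still between calls to the robot, and variables do not carry over. Pictures are saved under pics/ and viewed, at most 10 in all, crops included, and the job is handed in when it is done.

Besides the shell and the picture viewer there is one more tool, called in YAML: its name, and indented under it one key for each argument. servo_tool: Moves the arm, as the interface text tells. Its arguments: {"type":"object","properties":{"motion":{"type":"array"}},"required":["motion"]}

```bash
mkdir -p pics; ls; python3 - <<'E'
from cell import bot
import cv2,numpy as np
for c in("top","side"):
    p,d=bot.capture(c); cv2.imwrite(f"pics/{c}0.png",p[:,:,::-1]); np.save(f"pics/{c}0.npy",d)
    print(c,bot.get_calibration(c))
    for t in("tray","pebble_large","pebble_small","round_pot"):
        print(t,[(np.round(r["point"]),round(r["conf"],2)) for r in bot.spot_point(t,c)][:4])
print(bot.observe())
E
```

```text
pics
top {'K': array([[494.56814404,   0.        , 279.19783855],
       [  0.        , 494.56814404, 211.98499076],
       [  0.        ,   0.        ,   1.        ]]), 'rvec': array([ 2.13681805, -2.14256155,  0.11677914]), 'tvec': array([ 113.2694386 ,  432.86823518, 1077.35438677])}
tray [(array([332., 161.]), 0.8)]
pebble_large [(array([327., 185.]), 0.62)]
pebble_small [(array([350., 163.]), 0.4)]
round_pot [(array([211., 264.]), 0.94), (array([124., 196.]), 0.89), (array([224., 165.]), 0.83)]
side {'K': array([[452.3401182 ,   0.        , 283.92531237],
       [  0.        , 452.3401182 , 210.38483075],
       [  0.        ,   0.        ,   1.        ]]), 'rvec': array([ 2.08478883, -0.68983464,  0.37366544]), 'tvec': array([-289.42713167,  219.60687623,  821.25786411])}
tray []
pebble_large [(array([331., 225.]), 0.56)]
pebble_small [(array([355., 230.]), 0.45)]
round_pot [(array([219., 162.]), 0.98), (array([207., 210.]), 0.7), (array([281., 185.]), 0.67)]
{'t': 0.5, 'joint_pos': array([-1.20100965,  0.46754706, -0.01161007,  1.60274595,  0.00600057,
        1.07138174, -0.05629888]), 'qd': array([ 0.00015609, -0.00036339,  0.00156803, -0.00063883,  0.00169891,
        0.00067077, -0.00067141]), 'effort': array([-5.99323048e-04, -5.19973898e+01, -1.23193685e-02, -2.43842894e+01,
       -5.65826835e-02,  1.21055086e-02,  3.92189509e-05]), 'position': array([260.78469876, 595.37302382, 214.54274779]), 'tool_rot': array([ 6.43897843e-01,  3.07487027e+00, -8.20114567e-05]), 'contact_force': array([ 0.05621042,  0.31865357, -0.06430997]), 'moment': array([ 0.0270286 ,  0.04613879, -0.02139   ]), 'gripper_force': 0.0, 'gripper_width': 0.9993474231247554}
```

View pics/top0.png

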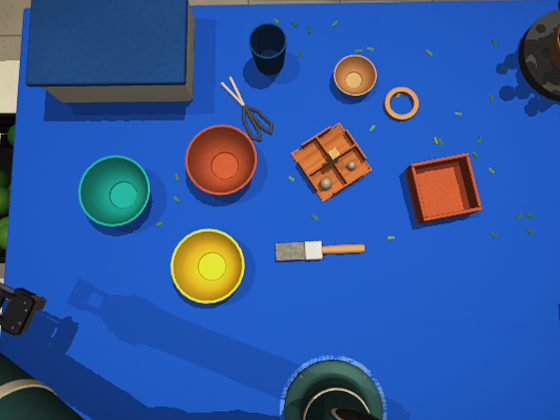

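View pics/side0.png

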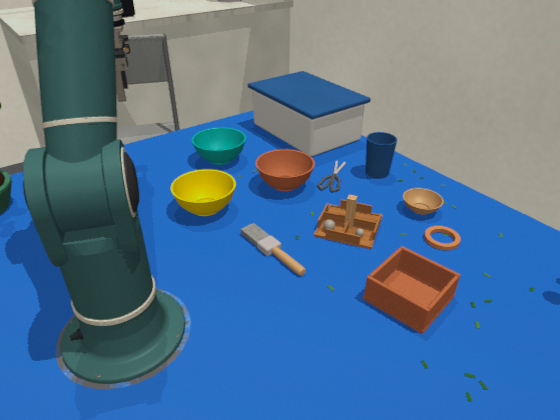

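The candidates for the round pot in the top view are terracotta (222,160), turquoise (115,190), yellow (208,265) and a small tan bowl (355,76). I choose the terracotta one. The tray is at (332,161), with its pebbles at (326,184) and (351,166); I still have to check which of these is larger. The square pot is at (444,188).

```bash
cat > h.py <<'E'
from cell import bot
import cv2,numpy as np
from scipy.spatial.transform import Rotation as R
def cloud(c,d):
    k=bot.get_calibration(c);K=k["K"];M=cv2.Rodrigues(k["rvec"])[0]
    v,u=np.mgrid[:d.shape[0],:d.shape[1]]
    P=np.stack([(u-K[0,2])/K[0,0]*d,(v-K[1,2])/K[1,1]*d,d],-1)-k["tvec"]
    return P@M
def proj(c,P):
    k=bot.get_calibration(c)
    return cv2.projectPoints(np.float64(P).reshape(-1,3),k["rvec"],k["tvec"],k["K"],None)[0][:,0]
E
python3 - <<'E'
from h import *
d=np.load("pics/top0.npy");P=cloud("top",d)
print("table z",np.median(P[250:300,400:500,2]))
im=cv2.imread("pics/top0.png")
cv2.imwrite("pics/crop.png",cv2.resize(im[110:215,270:400],None,fx=6,fy=6*0.95,interpolation=2))
box=np.zeros(d.shape,bool);box[115:210,280:380]=1
Z=P[...,2]
post=P[box&(Z>70)&(Z<100)];print("post",len(post),post.mean(0),post.min(0),post.max(0), cv2.minAreaRect(post[:,:2].astype(np.float32)))
rim=P[box&(Z>22)&(Z<34)];print("rim",cv2.minAreaRect(rim[:,:2].astype(np.float32)))
tr=P[box&(Z>2)&(Z<12)];print("all",cv2.minAreaRect(tr[:,:2].astype(np.float32)))
for n,(u,v) in dict(a=(326,184),b=(351,166)).items():
    w=P[v-6:v+7,u-6:u+7].reshape(-1,3);i=w[:,2].argmax();print(n,w[i],np.round(Z[v-5:v+6:2,u-5:u+6:2]))
pot=np.zeros(d.shape,bool);pot[120:200,180:262]=1
q=P[pot&(Z>60)&(Z<80)];print("pot",cv2.minEnclosingCircle(q[:,:2].astype(np.float32)),np.median(q[:,2]))
o=cv2.imread("pics/top0.png")
for n,b in dict(teal=(150,232,70,155),yel=(225,310,165,250),bowl=(50,100,330,380),sci=(70,145,215,275),cup=(15,78,245,290)).items():
    m=np.zeros(d.shape,bool);m[b[0]:b[1],b[2]:b[3]]=1;q=P[m&(Z>8)&(Z<150)];print(n,q.min(0).round(),q.max(0).round())
E
```

```text
table z 0.44160460751287645
post 102 [553.77259904  -7.2576505   82.83466398] [541.905437   -20.79969002  70.19980038] [566.97714335   5.12830575  89.25471854] ((554.6317749023438, -7.644207954406738), (20.460994720458984, 20.95430564880371), 31.633073806762695)
rim ((555.2342529296875, -7.675071716308594), (136.26812744140625, 137.08596801757812), 32.63091278076172)
all ((554.8301391601562, -4.4465484619140625), (232.30589294433594, 224.38931274414062), 89.45924377441406)
a [ 284.38574964   83.9369217  1128.26268573] [[22. 33. 34. 32. 27.  4.]
 [28. 29. 30. 32. 29. 26.]
 [27. 31. 32. 31. 31. 24.]
 [24. 27. 28. 27. 26. 25.]
 [ 5. 24. 23. 22. 24.  6.]
 [ 6.  4.  1.  8.  4.  7.]]
b [ 284.38574964   83.9369217  1128.26268573] [[   6.    6.   21.   21.   14.    2.]
 [   4.   20.   20. 1128.   24.    6.]
 [   6.   20.   21.   26.   22.    4.]
 [   7.   15.   24.   24.   21.    4.]
 [   4.    7.    2.   11.    5.    7.]
 [   8.    4.    2.    5.    8.    6.]]
pot ((547.0236206054688, 239.346435546875), 79.51592254638672) 68.45230317250294
teal [401. 395.   8.] [557. 552.  76.]
yel [236. 186.   8.] [394. 344.  75.]
bowl [ 704. -112.    8.] [804. -14.  42.]
sci [579. 124.   8.] [777. 261.  74.]
cup [760.  95.   8.] [845. 176. 115.]
```

View pics/crop.png

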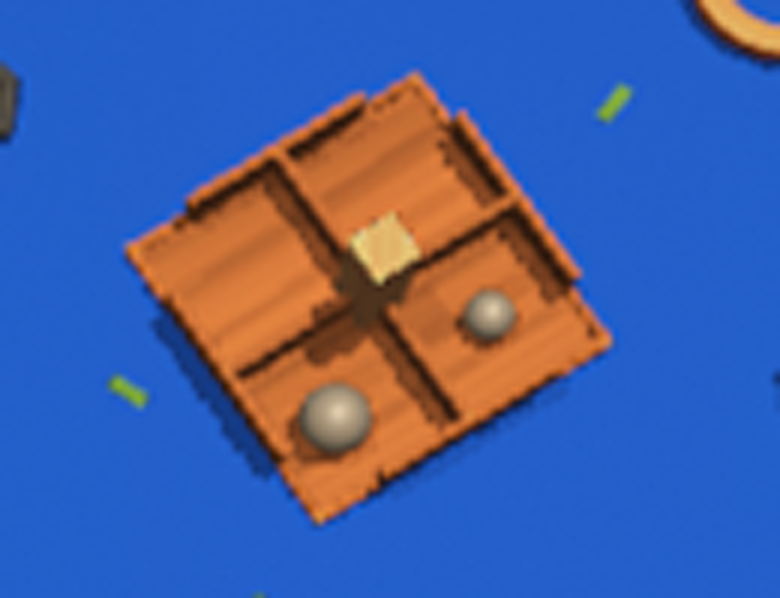

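The crop shows the large ball in the near bay (crop 335,418) and the small one in the right bay (crop 488,315). The post top is at about (385,248). From this the tray yaw is about 32°, and the large ball's bay (-x,+y) has its outlet corner towards the robot.

```bash
cat >> h.py <<'E'
def down(yaw,tilt=0,az=0):
    "tool pointing down, tool x at azimuth yaw; tilted so the held tray tips down towards azimuth az (deg)"
    b=R.from_matrix(np.c_[[1,0,0],[0,-1,0],[0,0,-1]])
    r=R.from_euler('z',yaw,degrees=True)*b
    a=np.radians(az); return R.from_rotvec(np.radians(tilt)*np.array([-np.sin(a),np.cos(a),0]))*r
def go(p,rot):
    s=bot.observe();r0=R.from_rotvec(s["tool_rot"])
    print("turn",(r0.inv()*rot).as_rotvec().round(4),"shift m",(r0.inv().apply(np.array(p)-s["position"])/1000).round(4))
def st():
    s=bot.observe();M=R.from_rotvec(s["tool_rot"]).as_matrix()
    print("t",s["t"],"pos",s["position"].round(1),"x az",np.degrees(np.arctan2(M[1,0],M[0,0])).round(1),"z",M[:,2].round(3),"q",s["joint_pos"].round(2),"w",round(s["gripper_width"],3),"gf",s["gripper_force"],"F",s["contact_force"].round(1))
E
python3 - <<'E'
from h import *
st()
for y in (32,122,-58,-148): print(y,end=" ");go([555,-8,170],down(y))
E
```

```text
t 0.5 pos [260.8 595.4 214.5] x az 156.3 z [ 0. -0. -1.] q [-1.2   0.47 -0.01  1.6   0.01  1.07 -0.06] w 0.999 gf 0.0 F [ 0.1  0.3 -0.1]
32 turn [0.0000e+00 1.0000e-04 2.1702e+00] shift m [-0.5116 -0.4346  0.0446]
122 turn [-0.000e+00  1.000e-04  5.994e-01] shift m [-0.5116 -0.4346  0.0446]
-58 turn [-1.0000e-04 -0.0000e+00 -2.5421e+00] shift m [-0.5116 -0.4346  0.0446]
-148 turn [-1.000e-04  0.000e+00 -9.714e-01] shift m [-0.5116 -0.4346  0.0446]
```

servo_tool:
  motion:
    - [0,0,0.6,-0.51,-0.435,0.045,1]
    - [0,0,0.6,-0.51,-0.435,0.045,1]
    - [0,0,0.6,-0.51,-0.435,0.045,1]
    - [0,0,0.6,-0.51,-0.435,0.045,1]
    - [0,0,0.6,-0.51,-0.435,0.045,1]
    - [0,0,0.6,-0.51,-0.435,0.045,1]
    - [0,0,0.6,-0.51,-0.435,0.045,0.6]
    - [0,0,0.6,-0.51,-0.435,0.045,0.6]

```text
t: 1.3
position: [435.7, 234.6, 188.1]
tool_rot: [1.523, 2.747, 0.002]
contact_force: [0.6, 0.8, -0.2]
gripper_width: 0.847
gripper_force: 0.0
```

```bash
python3 -c "
from h import *
st();go([555,-8,170],down(122))"
```

```text
t 1.3 pos [435.7 234.6 188.1] x az 122.0 z [ 0.001  0.001 -1.   ] q [-0.78  0.24  0.25  2.02 -0.08  0.9   0.07] w 0.847 gf 0.0 F [ 0.6  0.8 -0.2]
turn [ 0.0012 -0.0002 -0.0003] shift m [-0.269  -0.0273  0.018 ]
```

servo_tool:
  motion:
    - [0,0,0,-0.269,-0.027,0.018,0.6]
    - [0,0,0,-0.269,-0.027,0.018,0.6]
    - [0,0,0,-0.269,-0.027,0.018,0.6]
    - [0,0,0,-0.269,-0.027,0.018,0.6]
    - [0,0,0,-0.269,-0.027,0.018,0.6]
    - [0,0,0,-0.269,-0.027,0.018,0.6]
    - [0,0,0,-0.269,-0.027,0.018,0.6]
    - [0,0,0,-0.269,-0.027,0.018,0.6]

```text
t: 2.1
position: [554.3, -5.8, 169.7]
tool_rot: [-1.524, -2.746, -0.0]
contact_force: [-0.0, 0.1, -0.3]
gripper_width: 0.602
gripper_force: 0.0
```

```bash
python3 - <<'E'
from h import *
st();go([555,-8,42],down(122))
p,d=bot.capture("side"); cv2.imwrite("pics/side1.png",p[:,:,::-1]);P=cloud("side",d)
Z=P[...,2];m=(np.abs(P[...,0]-555)<40)&(np.abs(P[...,1]+8)<40)&(Z>45)&(Z<80)
q=P[m];print(len(q),q.mean(0),q.min(0),q.max(0))
u,v=proj("side",[[555,-8,80]])[0].astype(int);c=p[max(0,v-110):v+90,u-130:u+130,::-1]
cv2.imwrite("pics/c1.png",cv2.resize(c,None,fx=2.5,fy=2.5))
E
```

```text
t 2.1 pos [554.3  -5.8 169.7] x az 121.9 z [-0.001  0.001 -1.   ] q [-0.35  0.37  0.38  1.9  -0.17  0.9   0.66] w 0.602 gf 0.0 F [-0.   0.1 -0.3]
turn [-0.0002 -0.0007 -0.001 ] shift m [-0.0023 -0.0005  0.1276]
123 [545.71822384 -10.72189071  62.76931529] [537.77773386 -19.79653544  45.14681527] [567.02938972  -1.14346263  79.7922808 ]
```

View pics/c1.png

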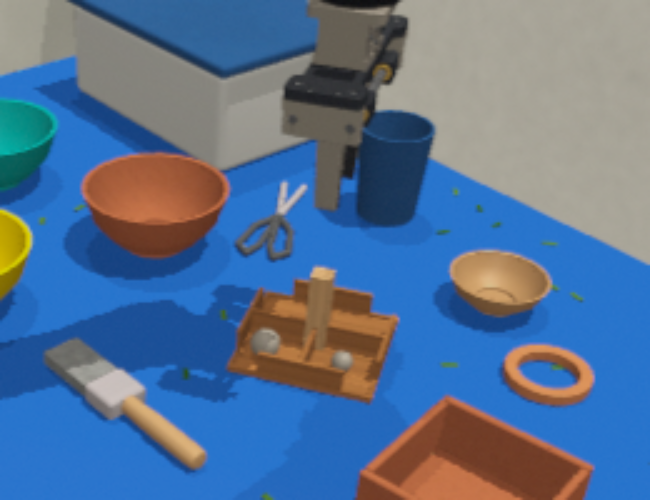

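The gripper is directly above the post (crop 325,200 over 322,275), and the pebbles are at (265,343) and (343,361). I'm descending.

servo_tool:
  motion:
    - [0,0,0,-0.002,-0.0005,0.04,0.6]
    - [0,0,0,-0.002,-0.0005,0.07,0.6]
    - [0,0,0,-0.002,-0.0005,0.1,0.6]
    - [0,0,0,-0.002,-0.0005,0.12,0.6]
    - [0,0,0,-0.002,-0.0005,0.127,0.6]
    - [0,0,0,-0.002,-0.0005,0.127,0.6]
    - [0,0,0,-0.002,-0.0005,0.127,0.3]
    - [0,0,0,-0.002,-0.0005,0.127,0.2]

```text
t: 2.95
position: [556.1, -7.7, 44.1]
tool_rot: [1.522, 2.746, 0.002]
contact_force: [-0.6, -0.4, -0.9]
gripper_width: 0.446
gripper_force: 0.0
```

servo_tool:
  motion:
    - [0,0,0,0,0,0,0]
    - [0,0,0,0,0,0,0]
    - [0,0,0,0,0,0,0]
    - [0,0,0,0,0,0,0]
    - [0,0,0,0,0,0,0]
    - [0,0,0,0,0,0,0]

```text
t: 3.55
position: [555.4, -8.2, 43.3]
tool_rot: [1.524, 2.747, 0.001]
contact_force: [-1.1, -0.0, 5.2]
gripper_width: 0.219
gripper_force: 30.0
```

servo_tool:
  motion:
    - [0,0,0,0,0,-0.005,0]
    - [0,0,0,0,0,-0.015,0]
    - [0,0,0,0,0,-0.033,0]
    - [0,0,0,0,0,-0.055,0]
    - [0,0,0,0,0,-0.08,0]
    - [0,0,0,0,0,-0.105,0]
    - [0,0,0,0,0,-0.125,0]
    - [0,0,0,0,0,-0.135,0]

```text
t: 4.35
position: [555.8, -8.2, 179.8]
tool_rot: [1.523, 2.745, 0.003]
contact_force: [0.6, 0.1, -3.5]
gripper_width: 0.216
gripper_force: 30.0
```

servo_tool:
  motion:
    - [0,0,0,0,0,-0.008,0]
    - [0,0,0,0,0,-0.01,0]
    - [0,0,0,0,0,-0.01,0]

```text
t: 4.65
position: [554.8, -8.1, 187.3]
tool_rot: [-1.523, -2.747, 0.001]
contact_force: [-0.5, 0.3, -3.9]
gripper_width: 0.218
gripper_force: 30.0
```

```bash
python3 - <<'E'
from h import *
st();go([584,180,188],down(77))
p,d=bot.capture("side"); cv2.imwrite("pics/side2.png",p[:,:,::-1])
u,v=proj("side",[[555,-8,180]])[0].astype(int);c=p[max(0,v-70):v+110,u-120:u+120,::-1]
cv2.imwrite("pics/c2.png",cv2.resize(c,None,fx=2.5,fy=2.5))
E
```

```text
t 4.65 pos [554.8  -8.1 187.3] x az 122.0 z [-0.001 -0.    -1.   ] q [-0.36  0.35  0.39  1.89 -0.16  0.94  0.66] w 0.218 gf 29.980140030384064 F [-0.5  0.3 -3.9]
turn [-0.0009 -0.      0.7849] shift m [ 0.1441  0.1244 -0.0007]
```

View pics/c2.png

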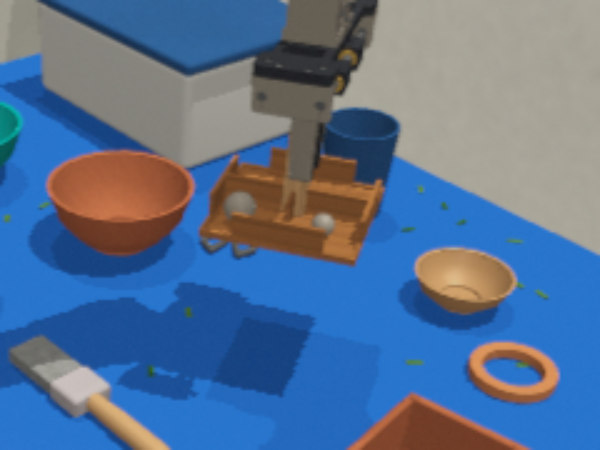

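The tray is held level at crop (295,205), with the large pebble at (240,207) and the small one at (323,224). I'm carrying it gently to the pot.

servo_tool:
  motion:
    - [0,0,0.02,0.004,0.003,0,0]
    - [0,0,0.06,0.011,0.01,0,0]
    - [0,0,0.12,0.021,0.018,0,0]
    - [0,0,0.18,0.033,0.028,0,0]
    - [0,0,0.25,0.046,0.04,0,0]
    - [0,0,0.32,0.059,0.051,0,0]
    - [0,0,0.39,0.072,0.062,0,0]
    - [0,0,0.46,0.085,0.073,0,0]

```text
t: 5.5
position: [571.7, 103.7, 187.0]
tool_rot: [-2.114, -2.323, 0.002]
contact_force: [0.4, 0.7, -3.3]
gripper_width: 0.214
gripper_force: 30.0
```

```bash
python3 -c "
from h import *
st();go([584,180,188],down(77))"
```

```text
t 5.5 pos [571.7 103.7 187. ] x az 95.4 z [-0.001 -0.    -1.   ] q [-0.59  0.4   0.45  1.83 -0.2   0.96  0.04] w 0.214 gf 29.977677762508392 F [ 0.4  0.7 -3.3]
turn [-0.0013  0.0005  0.3214] shift m [ 0.0748  0.0194 -0.0011]
```

servo_tool:
  motion:
    - [0,0,0.07,0.016,0.004,0,0]
    - [0,0,0.13,0.03,0.008,0,0]
    - [0,0,0.19,0.044,0.011,0,0]
    - [0,0,0.24,0.056,0.014,0,0]
    - [0,0,0.28,0.066,0.017,0,0]
    - [0,0,0.31,0.072,0.019,0,0]
    - [0,0,0.32,0.075,0.019,0,0]
    - [0,0,0.32,0.075,0.019,0,0]

```text
t: 6.3
position: [583.1, 179.8, 187.1]
tool_rot: [-2.453, -1.963, 0.002]
contact_force: [-0.8, -0.3, -3.6]
gripper_width: 0.216
gripper_force: 30.0
```

```bash
python3 - <<'E'
from h import *
st()
for t in (20,38): go([584,180,185],down(77,t,122))
for c in("top","side"):
    p,d=bot.capture(c); 
    u,v=proj(c,[[560,200,150]])[0].astype(int);q=p[max(0,v-110):v+90,max(0,u-130):u+130,::-1]
    cv2.imwrite(f"pics/c3{c}.png",cv2.resize(q,(390,300)))
cv2.imwrite("pics/c3.png",np.hstack([cv2.imread("pics/c3top.png"),cv2.imread("pics/c3side.png")]))
E
```

```text
t 6.3 pos [583.1 179.8 187.1] x az 77.3 z [-0.001 -0.001 -1.   ] q [-0.73  0.45  0.49  1.76 -0.25  1.   -0.36] w 0.216 gf 29.980238378047943 F [-0.8 -0.3 -3.6]
turn [-0.2472 -0.2468  0.006 ] shift m [0.0004 0.0008 0.0021]
turn [-0.4686 -0.4696  0.006 ] shift m [0.0004 0.0008 0.0021]
```

View pics/c3.png

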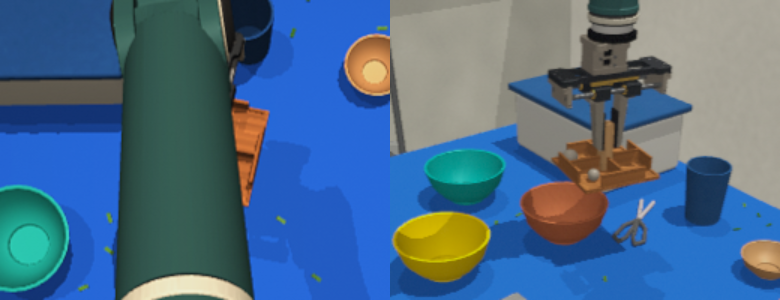

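In the right half of the picture the tray is held at (605,165), right above and behind the round pot at (565,205), with both pebbles still in it at (571,155) and (593,175). The expected outlet at 38° tilt is (557,222), well inside the pot. I'm tipping.

servo_tool:
  motion:
    - [-0.02,-0.02,0,0,0,0,0]
    - [-0.05,-0.05,0,0,0,0,0]
    - [-0.08,-0.08,0,0,0,0,0]
    - [-0.11,-0.11,0,0,0,0.001,0]
    - [-0.14,-0.14,0,0,0,0.001,0]
    - [-0.17,-0.17,0,0,0,0.001,0]
    - [-0.2,-0.2,0,0,0,0.001,0]
    - [-0.23,-0.23,0,0,0,0.001,0]

```text
t: 7.2
position: [583.6, 179.4, 187.1]
tool_rot: [2.2, 1.758, -0.05]
contact_force: [-0.2, -0.8, -3.6]
gripper_width: 0.218
gripper_force: 30.0
```

```bash
python3 - <<'E'
from h import *
st()
go([584,180,186],down(77,38,122))
E
```

```text
t 7.2 pos [583.6 179.4 187.1] x az 75.7 z [ 0.172 -0.271 -0.947] q [-1.01  0.47  0.64  1.83  0.07  0.89 -0.7 ] w 0.218 gf 29.978325068950653 F [-0.2 -0.8 -3.6]
turn [-0.2354 -0.24    0.0037] shift m [0.0009 0.0001 0.0009]
```

servo_tool:
  motion:
    - [-0.03,-0.03,0,0,0,0,0]
    - [-0.06,-0.06,0,0,0,0,0]
    - [-0.09,-0.09,0,0,0,0,0]
    - [-0.12,-0.12,0,0,0,0,0]
    - [-0.15,-0.15,0,0,0,0,0]
    - [-0.18,-0.18,0,0,0,0,0]
    - [-0.21,-0.21,0,0,0,0,0]
    - [-0.235,-0.235,0,0,0,0,0]

```text
t: 8.0
position: [583.5, 180.1, 186.8]
tool_rot: [1.941, 1.552, -0.092]
contact_force: [0.3, -0.2, -4.5]
gripper_width: 0.215
gripper_force: 30.0
```

servo_tool:
  motion:
    - [0,0,0,0,0,0,0]
    - [0,0,0,0,0,0,0]
    - [0,0,0,0,0,0,0]
    - [0,0,0,0,0,0,0]

```text
t: 8.4
position: [584.0, 178.6, 187.2]
tool_rot: [1.944, 1.551, -0.093]
contact_force: [0.2, -0.3, -2.9]
gripper_width: 0.218
gripper_force: 30.0
```

```bash
python3 - <<'E'
from h import *
st()
go([584,180,186],down(77))
p,d=bot.capture("side")
u,v=proj("side",[[560,200,120]])[0].astype(int);q=p[max(0,v-90):v+70,max(0,u-100):u+113,::-1]
cv2.imwrite("pics/c4.png",cv2.resize(q,None,fx=3.5,fy=3.5))
for c in("pebble_large","pebble_small"): print(c,[(np.round(r["point"]-np.array([max(0,u-100),max(0,v-90)]))*3.5,round(r["conf"],2)) for r in bot.spot_point(c,"side")][:3])
E
```

```text
t 8.4 pos [584.  178.6 187.2] x az 70.6 z [ 0.326 -0.516 -0.792] q [-1.28  0.59  0.8   1.87  0.32  0.86 -1.01] w 0.218 gf 29.978419840335846 F [ 0.2 -0.3 -2.9]
turn [0.466  0.4631 0.0032] shift m [ 0.0017 -0.0006  0.0002]
pebble_large [(array([280., 399.]), 0.36)]
pebble_small [(array([364., 308.]), 0.37)]
```

View pics/c4.png

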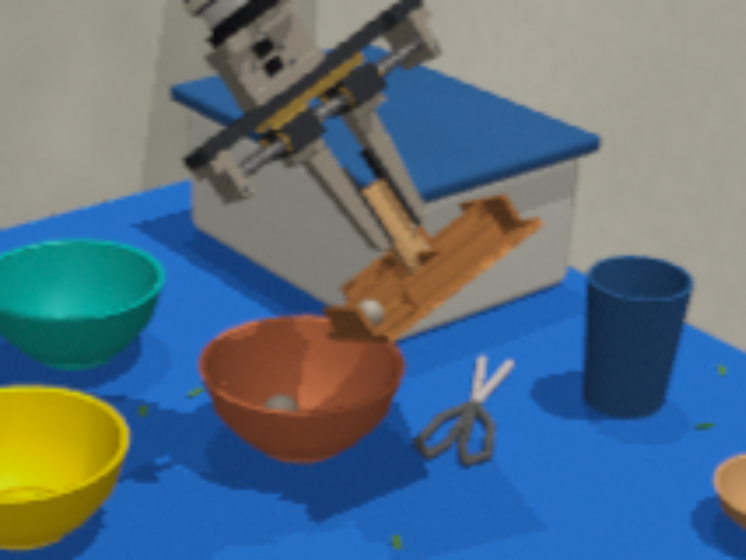

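The large pebble lies in the pot at (280,402) and the small one is held in its bay at (370,310). I'm levelling the tray and taking it back.

servo_tool:
  motion:
    - [0.03,0.03,0,0,0,0,0]
    - [0.09,0.09,0,0,0,0,0]
    - [0.16,0.16,0,0,0,0,0]
    - [0.23,0.23,0,0,0,0,0]
    - [0.3,0.3,0,0,0,0,0]
    - [0.37,0.37,0,0,0,0,0]
    - [0.43,0.43,0,0,0,0,0]
    - [0.465,0.465,0,0,0,0,0]

```text
t: 9.35
position: [584.7, 176.4, 187.6]
tool_rot: [-2.456, -1.957, -0.001]
contact_force: [-0.0, -1.0, -3.5]
gripper_width: 0.214
gripper_force: 30.0
```

```bash
python3 - <<'E'
from h import *
st()
go([555,-8,188],down(122))
E
```

```text
t 9.35 pos [584.7 176.4 187.6] x az 77.1 z [-0.     0.001 -1.   ] q [-0.71  0.45  0.48  1.76 -0.25  0.99 -0.36] w 0.214 gf 29.980798959732056 F [-0.  -1.  -3.5]
turn [ 2.000e-04 -1.500e-03 -7.838e-01] shift m [-0.1864  0.0122 -0.0007]
```

servo_tool:
  motion:
    - [0,0,0,-0.005,0,0,0]
    - [0,0,0,-0.018,0.001,0,0]
    - [0,0,0,-0.036,0.002,0,0]
    - [0,0,0,-0.058,0.004,0,0]
    - [0,0,0,-0.08,0.006,0,0]
    - [0,0,0,-0.102,0.007,0,0]
    - [0,0,0,-0.124,0.008,0,0]
    - [0,0,0,-0.142,0.01,0,0]

```text
t: 10.15
position: [560.9, 36.3, 186.8]
tool_rot: [2.454, 1.961, -0.002]
contact_force: [0.7, 0.6, -4.0]
gripper_width: 0.218
gripper_force: 30.0
```

servo_tool:
  motion:
    - [0,0,0,-0.016,0,0,0]
    - [0,0,0,-0.028,0,0,0]
    - [0,0,0,-0.037,0.001,0,0]
    - [0,0,0,-0.042,0.002,0,0]
    - [0,0,0,-0.044,0.002,0,0]
    - [0,0,0,-0.044,0.002,0,0]

```text
t: 10.75
position: [554.5, -4.7, 186.7]
tool_rot: [-2.453, -1.962, -0.0]
contact_force: [0.0, 0.3, -3.1]
gripper_width: 0.214
gripper_force: 30.0
```

servo_tool:
  motion:
    - [0,0,0,0,0,0.008,0]
    - [0,0,0,0,0,0.026,0]
    - [0,0,0,0,0,0.048,0]
    - [0,0,0,0,0,0.07,0]
    - [0,0,0,0,0,0.092,0]
    - [0,0,0,0,0,0.112,0]
    - [0,0,0,0,0,0.127,0]
    - [0,0,0,0,0,0.134,0]

```text
t: 11.55
position: [553.6, -4.6, 51.0]
tool_rot: [-2.452, -1.962, 0.003]
contact_force: [-0.0, 0.6, -3.6]
gripper_width: 0.216
gripper_force: 30.0
```

```bash
python3 - <<'E'
from h import *
st()
E
```

```text
t 11.55 pos [553.6  -4.6  51. ] x az 77.3 z [-0.002 -0.    -1.   ] q [-0.4   0.56  0.44  1.97 -0.37  0.69  0.05] w 0.216 gf 29.98024195432663 F [-0.   0.6 -3.6]
```

servo_tool:
  motion:
    - [0,0,0,0,0,0.003,0]
    - [0,0,0,0,0,0.005,0]
    - [0,0,0,0,0,0.007,0]
    - [0,0,0,0,0,0.0075,0]
    - [0,0,0,0,0,0.0075,0]

```text
t: 12.05
position: [554.7, -4.9, 45.7]
tool_rot: [2.454, 1.961, 0.001]
contact_force: [0.1, -0.4, -3.8]
gripper_width: 0.216
gripper_force: 30.0
```

servo_tool:
  motion:
    - [0,0,0,0,0,0.001,0]
    - [0,0,0,0,0,0.002,0]
    - [0,0,0,0,0,0.0025,0]
    - [0,0,0,0,0,0.0025,0]

```text
t: 12.45
position: [554.6, -4.9, 43.3]
tool_rot: [-2.454, -1.962, -0.001]
contact_force: [-1.8, -0.1, 3.9]
gripper_width: 0.22
gripper_force: 30.0
```

The contact force is now +3.9 N upward, so the tray is on the table. I'm opening the gripper and retreating straight up.

servo_tool:
  motion:
    - [0,0,0,0,0,0,0.3]
    - [0,0,0,0,0,0,0.45]
    - [0,0,0,0,0,0,0.6]
    - [0,0,0,0,0,0,0.6]
    - [0,0,0,0,0,0,0.6]
    - [0,0,0,0,0,0,0.6]

```text
t: 13.05
position: [554.5, -5.0, 42.8]
tool_rot: [2.454, 1.962, 0.0]
contact_force: [0.6, 0.3, -0.6]
gripper_width: 0.597
gripper_force: 0.0
```

servo_tool:
  motion:
    - [0,0,0,0,0,-0.01,0.6]
    - [0,0,0,0,0,-0.03,0.6]
    - [0,0,0,0,0,-0.06,0.6]
    - [0,0,0,0,0,-0.1,0.6]
    - [0,0,0,0,0,-0.14,0.6]
    - [0,0,0,0,0,-0.16,0.6]
    - [0,0,0,0,0,-0.17,0.6]
    - [0,0,0,0,0,-0.17,0.6]

```text
t: 13.85
position: [555.0, -4.9, 214.2]
tool_rot: [2.453, 1.961, 0.004]
contact_force: [0.1, -0.1, -1.0]
gripper_width: 0.6
gripper_force: 0.0
```

```bash
python3 - <<'E'
from h import *
st()
p,d=bot.capture("side")
cv2.imwrite("pics/c5.png",cv2.resize(p[110:280,170:410,::-1],None,fx=3,fy=3))
E
```

```text
t 13.85 pos [555.   -4.9 214.2] x az 77.3 z [ 0.003  0.001 -1.   ] q [-0.5   0.33  0.56  1.87 -0.21  1.   -0.08] w 0.6 gf 0.0 F [ 0.1 -0.1 -1. ]
```

View pics/c5.png

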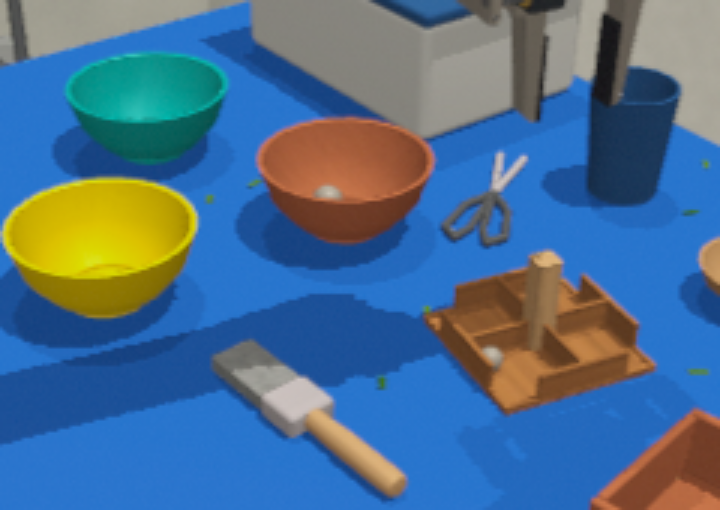

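The large pebble is in the terracotta pot at (328,194) and the small one is in its bay at (490,356). The tray stands flat at (540,340) and the gripper is clear, so I'm handing in.

```bash
python3 -c "
from cell import bot
print(bot.hand_in())"
```

```text
the job is handed in; nothing more can be done
None
```

The job is handed in, though no verdict came back: the last camera view shows the large pebble in the round terracotta pot, the small one still in the tray, and the tray released flat on the table, at about 14 s of robot time.

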